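# Seat the keyed chuck blank in its bench holder by feel

## Robot

A 6-joint arm with a two-finger parallel gripper is mounted at the origin on a cart in front of the work surface, level with it; the furniture and walls round the work are solid. World frame = base frame: x ahead of the robot, y to its left, z up, the work surface at z = 0. Lengths are in m, angles in degrees, forces in N, time in s.
With the tool pointing down it reaches from about 0.3 to 0.825 m from the base axis. Payload 5.4 kg.
Tool frame: the origin (TCP) lies on the centre line of the jaws, within the pads' length; the fingertips stand 14 mm ahead of it and the grasp point (between the pads) lies 5 mm behind it; z points along the fingers, x is the direction in which the jaws open and shut, and the axes are right-handed (so a half turn about z gives the same grasp; the last joint's range is limited). The gripper opens to 92 mm and grips with 3 to 60 N. Pads are 20 mm wide; open, the fingers measure 128 mm over their backs; the gripper's body (75 mm by 189 mm) begins 69 mm behind the grasp point.
Start: joints at [54.368, 9.076, 91.501, -0, 79.423, -12.038], TCP at [0.23, 0.527, 0.229] pointing down, gripper open.
Joint ranges: [-166.64, 166.64], [-54.1, 131.32], [10.49, 154.53], [-73.88, 253.88], [9.74, 151.15], [-171.62, 171.62]. Speed limits (degrees/s): [147.25, 147.25, 180, 180, 180, 180].

## Interface

Orientations are given as a 3x3 rotation matrix whose columns are the frame's x, y, z axes.
In Python, from cell import ctrl, kinematics, sensors, optics, job gives the robot as it stands. Calls block until the motion is done:
- ctrl.move_pose(position, orientation): joint-space move of the TCP to a pose.
- ctrl.move_linear(position, max_speed=0.15, frame=None): straight line of the TCP; frame=None keeps the orientation; max_speed is the mean speed in m/s.
- ctrl.movej(angles): joint-space move.
- ctrl.command_gripper(opening): finger opening in m; the grip force is fixed at half the most; returns when the fingers have stopped.
- ctrl.hold(seconds).
- kinematics.inverse_kinematics(position, orientation): joint angles nearest the present ones, or None.
- sensors.state(): the state.
- optics.read_camera(name): name is "scene" or "top" or "wrist"; returns the picture (384x512x3 uint8, red, green, blue); there is no depth.
- optics.camera_info(name): a dict with "vertical_fov" (degrees; the focal length in pixels is half the picture's height over the tangent of half this angle, whatever the lens; pixels are square), "cx", "cy" (the principal point, pixels), "R" (3x3) and "t" (3): a world point X has camera coordinates R X + t; the wrist camera has in their place "mount" (4x4, takes a point from camera to tool coordinates, whose origin is the TCP and whose axes are the tool frame's). Camera axes: x right, y down, z forward; pixel columns grow to the right and rows downward; lengths in m; the calibration is good to about 2 mm. A picture is of the moment at which its call begins: read the wrist's pose just before it. camera_info takes no time and is no camera call.
A pose or a line that the arm cannot do raises ctrl.Unreachable and nothing moves.
- job.close_job(): hands the job in, once; it reports no verdict.
The state is a dict: "t": time; "qpos": joint angles; "qvel": joint speeds; "effort": joint torques, N m; "tool_pos": TCP position; "tcp_rot": TCP orientation; "contact_force": force on the tool from outside, world axes, zero at the start; "wrist_torque": the same for the moment, N m; "opening": finger opening in m.
Only numpy, scipy, OpenCV 4.12 (cv2) and the standard library are available. Lean on these libraries where they do the work, as an engineer would, in place of code of your own. Each camera call takes 0.05 s, during which the arm holds its last target.

## Task

Pick up the brass chuck blank by its hexagonal grip and put it upright into the bench holder. Its shank goes home only when its notch meets the key down in the bore, which lies within about a quarter turn counter-clockwise of the holder's red mark; press lightly and turn it to feel for that place, never forcing or twisting it hard against the key. Seat it gently until its flange lies flush on the holder, let go, and leave the other things on the bench where they are.

Things in the scene. Friction and masses are not known exactly. Their poses are not given: they have to be found in the camera images.
- blank_center (a point): Centre, half-way up, of the loose brass chuck blank (65 mm tall, 0.18 to 0.35 kg, standing upright on the bench at the start); z points up its axis. Above: hexagonal grip 24 mm across flats, from 5.5 mm below this point to its top 32.5 mm above. Below the grip: round flange 62 mm across, 5 mm thick, underside 10.5 mm below this point; then a round shank 46 mm across, 22 mm long.
- blank: The same blank; origin at the centre of the shank's underside, axes as blank_center. One straight notch runs the whole length of the shank on the side to which x points: 10 mm wide, floor 16.5 mm from the axis; a red dot on the flange lies above it. Two flats of the hexagon face +x and -x, the others stand at 60 degree steps.
- holder_mouth (a point): Centre of the bore's mouth, on top of the bench holder; z points up, x to the red mark on rim and foot. Bore 48.2 mm across, 30 mm deep, with a 2.5 mm chamfer. Shank and key out of line: the shank stops on the key about 8 mm deep. In line (to about 4 degrees): it goes 14 mm further, until the flange lies on the mouth and blank_center is 10.5 mm above this point.
- bore_floor (a point): Centre of the bore's floor. One steel key, 8 mm wide, stands up from it to 8 mm below the mouth and 5.1 mm in from the bore's wall (to 19 mm from the axis). It is firmly fixed, but set anew each time, its middle anywhere from 14 to 92 degrees (0.25 to 1.6 rad) counter-clockwise, seen from above, of the red mark (x); these axes do not follow it and its place is not measured.
- holder: The holder with its key: aluminium barrel 74 mm across and 42 mm high on a dark round foot 104 mm across and 9 mm high, fixed to the bench; origin at the centre of the foot's underside, axes as holder_mouth. The key is delicate: pressing or twisting with more than 40 N of contact force between blank and holder (all contacts added) is too much.
- wire_spool_center (a point): Centre of a loose bystander: spool of green wire with wooden ends, 44 mm across, 34 mm high
- solder_tin_center (a point): Centre of a loose bystander: round tin with a yellow lid, 57 mm across, 28 mm high
- borax_dish_center (a point): Centre of a loose bystander: white ceramic dish, 72 mm across, 18 mm high
Mind the look-alikes: they are no part of the job. Of the things like the blank, leave any that is purple; of the rest the smaller one is meant.

How it is judged:
By the outcome, as a careful person would: the job done as asked, in the order asked, and still so for the second after the job is handed in, with the robot touching nothing.
It also fails if it takes over 67 s, if anything falls off the work surface, if the arm or the gripper's body presses on something with over 40 N, if the wrist force passes 120 N, or if a joint passes its speed limit or range.

## Working session

There is one attempt and no reset: what is moved stays moved. The work goes in short steps, each a Python script; the robot and the scene stay as the last script left them, time stands still between calls to the robot, and variables do not carry over. Pictures are saved under pics/ and viewed, and the job is handed in when it is done.

```bash
ls; mkdir -p pics
python3 - <<'E'
from cell import ctrl, kinematics, sensors, optics, job
import cv2
for n in("scene","top","wrist"):
    im=optics.read_camera(n); cv2.imwrite(f"pics/{n}0.png",im[:,:,::-1]); i=optics.camera_info(n); print(n,i)
s=sensors.state();print(s)
E
```

```text
pics
scene {'vertical_fov': 42.93049509356327, 'cx': 257.3393951710745, 'cy': 194.37135566714315, 'R': array([[ 0.79579614, -0.60555149,  0.00398663],
       [-0.42070804, -0.55759206, -0.71560872],
       [ 0.43556084,  0.56780145, -0.69848999]]), 't': array([-0.35097815,  0.28467893,  0.97456338])}
top {'vertical_fov': 57.54267274496547, 'cx': 261.7381544807809, 'cy': 187.60495983638634, 'R': array([[-0.01431723, -0.9993181 , -0.03403443],
       [-0.99896584,  0.01576463, -0.0426466 ],
       [ 0.04315406,  0.03338865, -0.99851035]]), 't': array([0.10448229, 0.49747759, 0.86870497])}
wrist {'vertical_fov': 62.7972096903976, 'cx': 252.4307353776687, 'cy': 188.15748542507052, 'mount': array([[ 9.99999010e-01,  1.31204628e-03,  5.07491220e-04,
        -4.74788776e-04],
       [-1.39596192e-03,  9.70134110e-01,  2.42565165e-01,
        -6.88924513e-02],
       [-1.74077822e-04, -2.42565633e-01,  9.70134982e-01,
        -1.56522697e-01],
       [ 0.00000000e+00,  0.00000000e+00,  0.00000000e+00,
         1.00000000e+00]])}
{'t': 0.15, 'qpos': array([ 5.43668764e+01,  9.10309573e+00,  9.15545782e+01,  2.00624820e-03,
        7.94201789e+01, -1.20383174e+01]), 'qvel': array([ 0.02274285, -0.15231407, -0.1904169 ,  0.0002568 ,  0.14113505,
        0.07199863]), 'effort': array([ 3.15922225e-04, -3.85913444e+01, -3.22435856e+01,  7.01284502e-02,
        3.50595941e-02, -8.83028451e-05]), 'tool_pos': array([0.22990501, 0.52655829, 0.22786635]), 'tcp_rot': array([[ 4.00271335e-01,  9.16396304e-01, -8.19595632e-04],
       [ 9.16395718e-01, -4.00272049e-01, -1.08432060e-03],
       [-1.32172861e-03, -3.17051474e-04, -9.99999076e-01]]), 'contact_force': array([-0.55950017,  0.57697519,  1.29695494]), 'wrist_torque': array([ 0.03571834, -0.02373646, -0.00539164]), 'opening': 0.0919195302955495}
```

View pics/scene0.png

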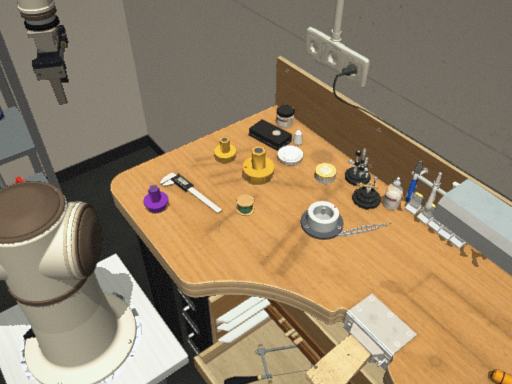

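View pics/top0.png

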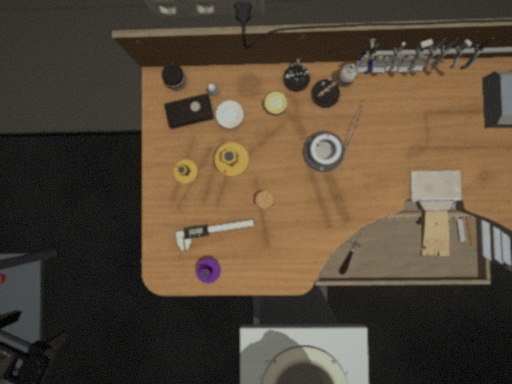

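View pics/wrist0.png

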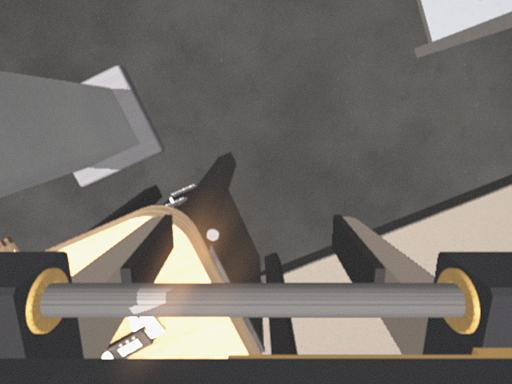

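Three blank-like things in the top view: purple (208,270), large brass (232,158) and small brass (185,171). The small brass one fits, because purple is excluded and it is the smaller of the rest. I'll check that in crops.

```bash
cat > h.py <<'E'
import numpy as np, cv2
from cell import ctrl, kinematics, sensors, optics, job
def cam(n,st=None):
    i=optics.camera_info(n); f=192/np.tan(np.radians(i["vertical_fov"]/2))
    if n=="wrist":
        T=np.eye(4);T[:3,:3]=st["tcp_rot"];T[:3,3]=st["tool_pos"];W=T@i["mount"]
        R=W[:3,:3].T;t=-R@W[:3,3]
    else: R,t=i["R"],i["t"]
    return f,i["cx"],i["cy"],np.array(R),np.array(t)
def ray(c,u,v,z):
    f,cx,cy,R,t=c; o=-R.T@t; d=R.T@np.array([(u-cx)/f,(v-cy)/f,1]); return o+d*(z-o[2])/d[2]
def proj(c,X):
    f,cx,cy,R,t=c; p=R@np.asarray(X,float)+t; return np.array([cx+f*p[0]/p[2],cy+f*p[1]/p[2]])
def down(deg): # tool x axis at heading deg, z down
    a=np.radians(deg); x=np.array([np.cos(a),np.sin(a),0]); z=np.array([0,0,-1.]); return np.c_[x,np.cross(z,x),z]
E
python3 - <<'E'
from h import *
im=cv2.imread("pics/top0.png"); c=cam("top")
a=cv2.resize(im[120:210,150:270],None,fx=5,fy=5,interpolation=cv2.INTER_CUBIC)[:,:600]
b=cv2.resize(im[110:190,290:370],None,fx=5,fy=5,interpolation=cv2.INTER_CUBIC)
cv2.imwrite("pics/ctop_a.png",a);cv2.imwrite("pics/ctop_b.png",b)
im=cv2.imread("pics/scene0.png")
cv2.imwrite("pics/cs.png",cv2.resize(im[130:245,200:360],None,fx=5,fy=5,interpolation=cv2.INTER_CUBIC))
for u,v,z in[(185,171,.027),(232,158,.03),(208,270,.027),(324,150,.042),(229,114,.018),(276,103,.028),(264,199,.034)]: print(u,v,ray(c,u,v,z).round(3))
E
```

```text
185 171 [0.543 0.288 0.027]
232 158 [0.573 0.169 0.03 ]
208 270 [0.297 0.232 0.027]
324 150 [ 0.587 -0.057  0.042]
229 114 [0.687 0.177 0.018]
276 103 [0.709 0.058 0.028]
264 199 [0.47  0.091 0.034]
```

View pics/ctop_a.png

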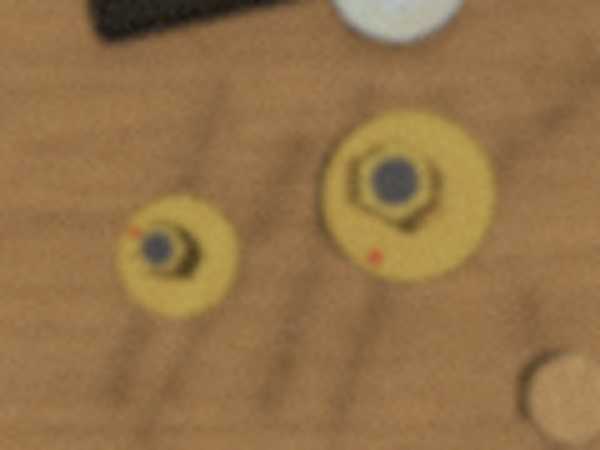

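View pics/ctop_b.png

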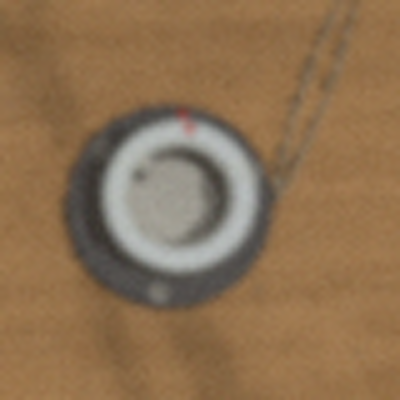

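View pics/cs.png

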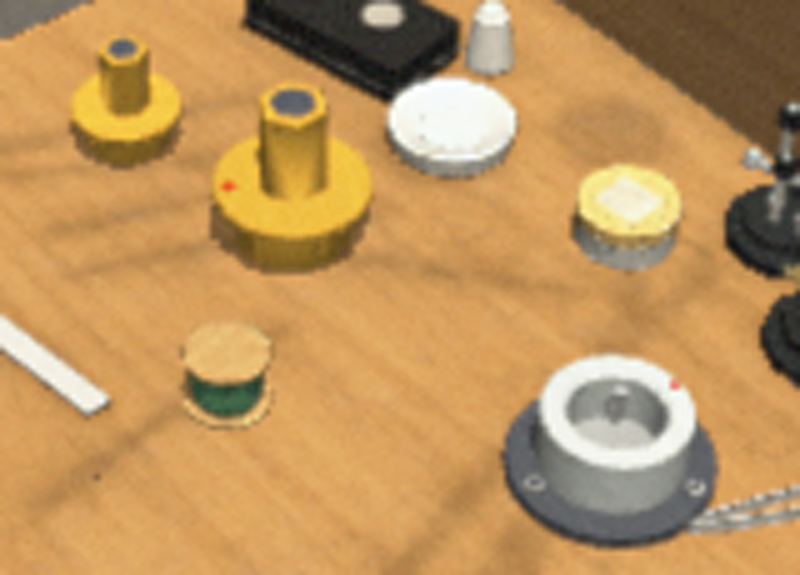

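Small brass is at crop (178,255), with its red dot at (134,232) and about a 24 px flange, against 34 px for the big one. That matches the described 62 mm blank. In the holder crop, the red mark is at (187,122) and a key-like dark spot is at (140,175). Next I'll measure from the top and scene views, then go to wrist views.

Run:
```python
from h import *
im=cv2.imread("pics/top0.png"); c=cam("top")
hsv=cv2.cvtColor(im,cv2.COLOR_BGR2HSV)
print(hsv[178,190],hsv[200,200],hsv[165,200])
red=((hsv[...,0]<8)|(hsv[...,0]>172))&(hsv[...,1]>130)&(hsv[...,2]>60)
for (x0,x1,y0,y1,z) in [(165,205,150,195,.027),(300,350,125,175,.042),(215,250,140,178,.035)]:
    ys,xs=np.nonzero(red[y0:y1,x0:x1]); 
    if len(xs): print("red",xs.mean()+x0,ys.mean()+y0,len(xs),ray(c,xs.mean()+x0,ys.mean()+y0,z))
def ell(m,x0,x1,y0,y1,z):
    q=np.zeros_like(m,np.uint8);q[y0:y1,x0:x1]=m[y0:y1,x0:x1]*255
    q=cv2.morphologyEx(q,cv2.MORPH_CLOSE,np.ones((7,7)))
    k=max(cv2.findContours(q,0,cv2.CHAIN_APPROX_NONE)[0],key=cv2.contourArea)
    e=cv2.fitEllipse(k); print("ell",e,ray(c,*e[0],z), "diam m",np.mean(e[1])*(0.87-z)/c[0]); return e
yel=(hsv[...,0]>20)&(hsv[...,0]<32)&(hsv[...,1]>120)
ell(yel,165,205,150,195,.027);ell(yel,210,255,135,182,.035)
wh=(hsv[...,1]<45)&(hsv[...,2]>130)
ell(wh,300,350,125,175,.042);ell(wh,300,350,125,175,.051)
dark=(hsv[...,1]<80)
ell(dark,300,348,125,175,.009)
```

```text
[ 22 148 177] [ 15 129 146] [ 15 130 129]
ell ((185.2895965576172, 170.7288360595703), (21.594642639160156, 23.154882431030273), 27.836946487426758) [0.54363791 0.28723792 0.027     ] diam m 0.053943470127665934
ell ((231.6922149658203, 158.48023986816406), (31.35273551940918, 32.99885559082031), 117.90876770019531) [0.57121911 0.16947653 0.035     ] diam m 0.07683668869779622
ell ((325.6050720214844, 148.69480895996094), (29.123079299926758, 29.81404685974121), 96.62513732910156) [ 0.58994902 -0.06072705  0.042     ] diam m 0.06978180000119785
ell ((325.6050720214844, 148.69480895996094), (29.123079299926758, 29.81404685974121), 96.62513732910156) [ 0.58858366 -0.05936897  0.051     ] diam m 0.06902330217509788
ell ((323.6264343261719, 150.78843688964844), (38.94301223754883, 40.61943435668945), 81.88666534423828) [ 0.58973603 -0.06062089  0.009     ] diam m 0.09795670237468483
```

Run:
```python
from h import *
print(kinematics.inverse_kinematics([.5436,.2872,.165],down(62)), kinematics.inverse_kinematics([.59,-.06,.18],down(62)))
ctrl.move_pose([.5436,.2872,.165],down(62))
st=sensors.state(); im=optics.read_camera("wrist")
import pickle; pickle.dump((st,im),open("w1.pkl","wb"))
cv2.imwrite("pics/w1.png",im[:,:,::-1]); print(st["t"],st["tool_pos"],st["contact_force"])
for n,z in(("c",.027),("top",.065)): print(proj(cam("wrist",st),[.5436,.2872,z]))
```

```text
[ 1.66028550e+01  1.78743989e+01  8.84861351e+01 -2.54444375e-14
  7.36394660e+01 -4.53971450e+01] [-1.74710540e+01  1.39770273e+01  9.14639152e+01 -2.54444375e-14
  7.45590575e+01 -7.94710540e+01]
1.6333 [0.54305304 0.28823156 0.16524536] [-0.06005871 -1.37679901 -0.6086728 ]
[252.10538359 184.27009376]
[252.08867161 194.62354228]
```

View pics/w1.png

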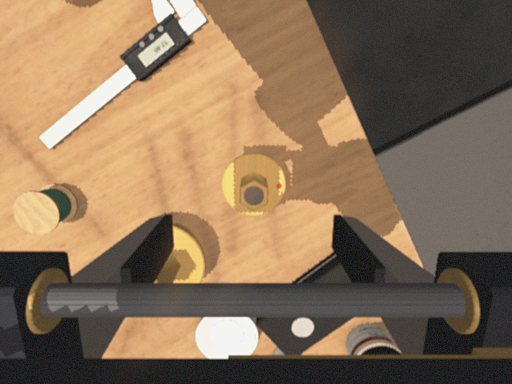

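The wrist view shows the blank with its flange near (253,184), its hex top near (254,195) and the red dot at (278,186). I'll refine these.

Run:
```python
from h import *
import pickle; st,im=pickle.load(open("w1.pkl","rb")); c=cam("wrist",st)
im=im[:,:,::-1].copy(); cv2.imwrite("pics/w1c.png",cv2.resize(im[140:230,205:305],None,fx=6,fy=6,interpolation=cv2.INTER_CUBIC))
hsv=cv2.cvtColor(im,cv2.COLOR_BGR2HSV); H,S,V=[hsv[...,i].astype(int) for i in range(3)]
red=((H<8)|(H>172))&(S>140)&(V>60); red[:, :265]=0; red[:,292:]=0; red[:170]=0; red[200:]=0
ys,xs=np.nonzero(red); d=ray(c,xs.mean(),ys.mean(),.027); print(xs.mean(),ys.mean(),len(xs),d)
yel=((H>=19)&(H<34)&(S>150)); yel[:,:215]=0;yel[:,292:]=0;yel[:148]=0;yel[222:]=0
q=cv2.morphologyEx(yel.astype(np.uint8)*255,cv2.MORPH_CLOSE,np.ones((9,9))); cv2.imwrite("pics/w1m.png",cv2.resize(q[140:230,205:305],None,fx=4,fy=4))
```

```text
278.61538461538464 185.3846153846154 13 [0.55651324 0.30927576 0.027     ]
```

View pics/w1c.png

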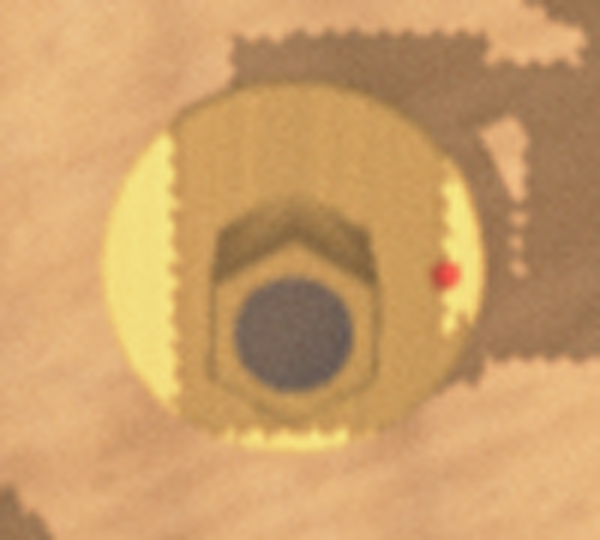

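View pics/w1m.png

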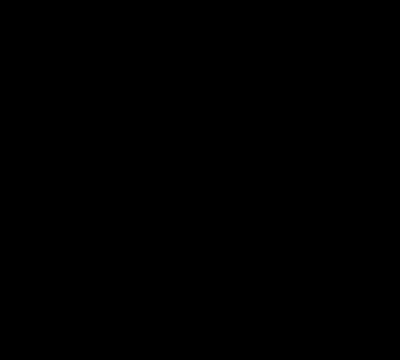

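Run:
```python
from h import *
import pickle; st,im=pickle.load(open("w1.pkl","rb")); c=cam("wrist",st)
P=lambda x,y,z: ray(c,205+(x+.5)/6-.5,140+(y+.5)/6-.5,z)
C=P(295,265,.027);D=P(445,274,.027);print("flange",C,"diam",np.linalg.norm(P(104,265,.027)-P(486,265,.027)),"dot",np.degrees(np.arctan2(*(D-C)[1::-1])),np.linalg.norm(D-C))
T=P(294,333,.065);print("hole top",T)
Q=[P(*p,.065) for p in [(216,282),(295,242),(378,284),(376,380),(295,420),(213,378)]]
print("hex",np.mean(Q,0)); m=np.mean(Q,0)
for q in Q: d=q-m; print(np.degrees(np.arctan2(d[1],d[0])),np.linalg.norm(d))
print(np.degrees(np.arctan2(*st["tcp_rot"][1::-1,0])))
```

```text
flange [0.54388476 0.28884002 0.027     ] diam 0.06128233236382701 dot 58.62185867589691 0.02414103137466757
hole top [0.54454714 0.28812973 0.065     ]
hex [0.5444595  0.28841551 0.065     ]
-150.69086182353914 0.013263176970286705
152.529466751557 0.012929613912485647
93.01786964742992 0.013455394937789108
30.21813959801191 0.013469328954409008
-28.096025492158834 0.01307503726724047
-87.57822453211884 0.013541879592279335
62.07670116230568
```

```bash
cat >> h.py <<'E'
def rep(tag=""):
    s=sensors.state(); print(tag,"t%.2f"%s["t"],s["tool_pos"].round(4),"F",s["contact_force"].round(1),"M",s["wrist_torque"].round(2),"op %.4f"%s["opening"],"h %.2f"%np.degrees(np.arctan2(s["tcp_rot"][1,0],s["tcp_rot"][0,0])),flush=True); return s
E
python3 - <<'E'
from h import *
rep()
ctrl.move_pose([.5441,.2883,.10],down(61.5)); ctrl.command_gripper(.06); rep("above")
ctrl.move_linear([.5441,.2883,.0465],.1); ctrl.hold(.1); rep("down")
ctrl.command_gripper(.0); ctrl.hold(.1); rep("grip")
ctrl.move_linear([.5441,.2883,.15],.15); ctrl.hold(.1); s=rep("lift")
im=optics.read_camera("wrist"); cv2.imwrite("pics/w2.png",im[:,:,::-1])
E
```

```text
t1.68 [0.543  0.2884 0.1653] F [-0.   0.1  0.3] M [-0.06 -0.05 -0.03] op 0.0917 h 62.10
above t2.68 [0.5441 0.2883 0.1001] F [ 0.3 -0.2 -0.1] M [ 0.01 -0.01  0.01] op 0.0598 h 61.49
down t3.47 [0.5449 0.2886 0.0475] F [ 0.2 -0.1  0.9] M [-0.02 -0.    0.02] op 0.0598 h 61.50
grip t4.20 [0.5442 0.2884 0.0465] F [-0.8  0.7  0.5] M [ 0.01 -0.01  0.03] op 0.0239 h 61.50
lift t5.14 [0.543  0.2879 0.1481] F [-0.3 -0.  -2.5] M [-0.06  0.05  0.02] op 0.0240 h 61.50
```

View pics/w2.png

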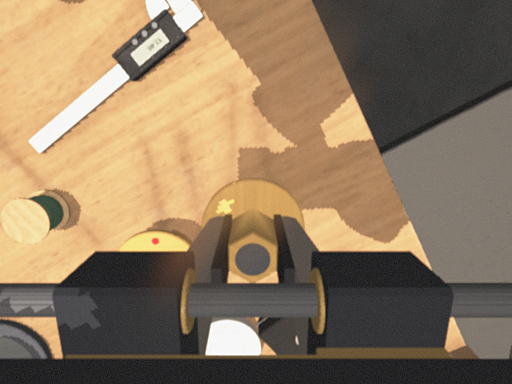

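Run:
```python
from h import *
import pickle
ctrl.move_linear([.5441,.2883,.20],.2)
ctrl.move_pose([.66,-.12,.20],down(50)); ctrl.hold(.4); 
s=rep(); im=optics.read_camera("wrist"); pickle.dump((s,im),open("w3.pkl","wb")); cv2.imwrite("pics/w3.png",im[:,:,::-1])
print(proj(cam("wrist",s),[.5899,-.0607,.042]))
```

```text
t7.56 [ 0.6601 -0.1196  0.2   ] F [-0.1 -0.2 -3.2] M [ 0.04  0.03 -0.02] op 0.0240 h 50.03
[253.25883838  84.72308831]
```

View pics/w3.png

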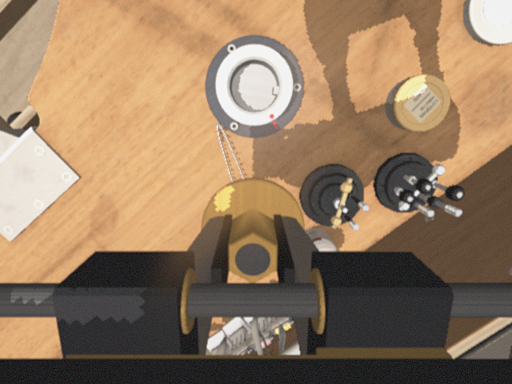

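Run:
```python
from h import *
import pickle; st,im=pickle.load(open("w3.pkl","rb"))
im=im[:,:,::-1].copy(); cv2.imwrite("pics/w3c.png",cv2.resize(im[30:140,200:310],None,fx=5,fy=5,interpolation=cv2.INTER_CUBIC))
cv2.imwrite("pics/w3d.png",cv2.resize(im[165:285,190:320],None,fx=5,fy=5,interpolation=cv2.INTER_CUBIC))
```

```text
(no output)
```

View pics/w3c.png

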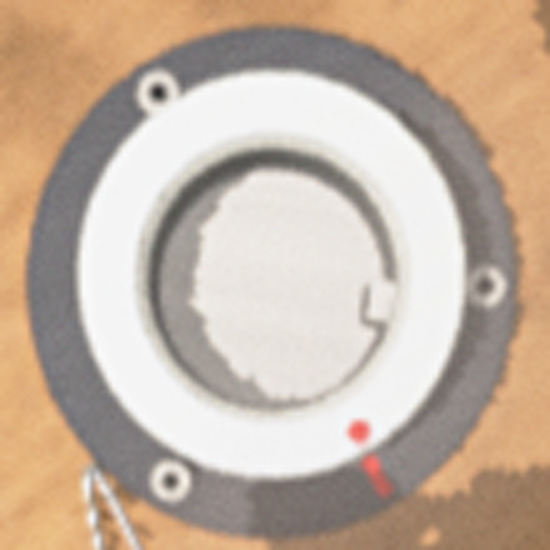

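View pics/w3d.png

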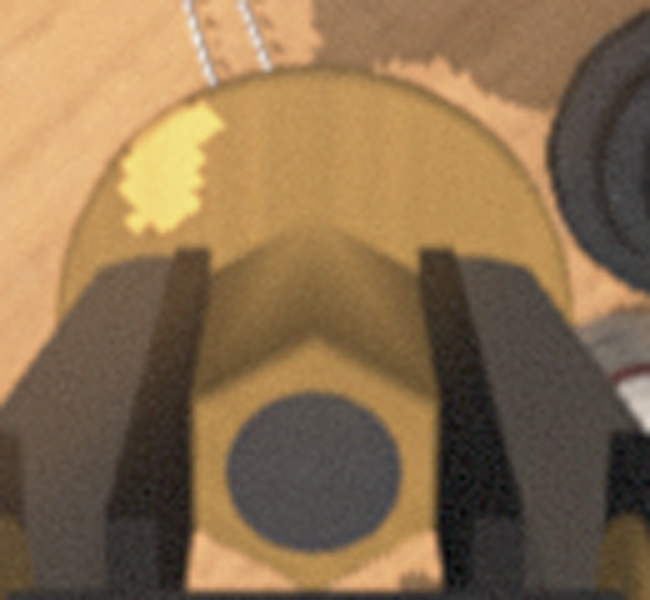

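The crop shows the holder rim centred at (272,274), the red dot at (359,431), and the key as a small block at about (383,300).

Run:
```python
from h import *
import pickle; st,im=pickle.load(open("w3.pkl","rb")); c=cam("wrist",st)
P=lambda x,y,z: ray(c,200+(x+.5)/5-.5,30+(y+.5)/5-.5,z)
for z in (.042,.051):
    C=P(271.5,274,z); D=P(359,431,z); K=P(383,300,z-.008); K2=P(371,301,z-.008)
    ang=lambda d:np.degrees(np.arctan2(d[1],d[0]))
    print(C,"d",np.linalg.norm(P(78,274,z)-P(465,274,z)),"mark",ang(D-C),np.linalg.norm(D-C),"key",ang(K-C),np.linalg.norm((K-C)[:2]),ang(K2-C),np.linalg.norm((K2-C)[:2]), "foot",P(271.5,282,.009),"bore",P(274,275,z),np.linalg.norm(P(140,275,z)-P(408,275,z)))
# held blank hole top
H=lambda x,y,z: ray(c,190+(x+.5)/5-.5,165+(y+.5)/5-.5,z)
zt=st["tool_pos"][2]+.0185; T=H(313.5,471,zt); print("hole in tool",(st["tcp_rot"].T@(T-st["tool_pos"])))
zf=st["tool_pos"][2]-.0195
l,r=H(62,300,zf),H(571,300,zf); top=H(316,67,zf)
print("flange",st["tcp_rot"].T@((l+r)/2-st["tool_pos"]),np.linalg.norm(l-r),st["tcp_rot"].T@(top-st["tool_pos"]))
```

```text
[ 0.59006656 -0.06004373  0.042     ] d 0.07370533597150722 mark -9.499914113305488 0.03378709796321777 key 39.09712004987577 0.02231441216830458 37.288448207987095 0.020053953676074213 foot [ 0.58953363 -0.05939016  0.009     ] bore [ 0.59051124 -0.05979449  0.042     ] 0.05104897054374645
[ 0.59054808 -0.0605023   0.051     ] d 0.07159657629299186 mark -9.499914113305485 0.032820426162597734 key 39.14033004473173 0.021689725643149794 37.3363121701751 0.01949182184520197 foot [ 0.58953363 -0.05939016  0.009     ] bore [ 0.59098004 -0.06026019  0.051     ] 0.049588424854707255
hole in tool [-0.00070526  0.00068031 -0.0185    ]
flange [-0.00035605 -0.00240058  0.01949981] 0.06046905628388291 [-0.00046478 -0.03070441  0.01949778]
```

Both views agree: mouth at (0.590,-0.060,0.042), and the key at about 38°, roughly 47° CCW of the mark at -9.5°. I'll line up there and lower in small steps, watching the force.

```bash
cat >> h.py <<'E'
def lower(xy,z0,z1,h,step=.001,fmax=8.,base=None,speed=.03,settle=.08,quiet=False):
    "step down till |F-base|>fmax; returns z commanded, dF"
    z=z0; dF=np.zeros(3)
    while z>z1+1e-6:
        z=max(z-step,z1); ctrl.move_linear([*xy,z],speed,down(h)); ctrl.hold(settle)
        s=sensors.state(); dF=s["contact_force"]-base
        if not quiet: print("z%.4f act %.4f t%.2f dF %s Mz %.2f"%(z,s["tool_pos"][2],s["t"],dF.round(1),s["wrist_torque"][2]),s["tool_pos"][:2].round(4),flush=True)
        if np.linalg.norm(dF)>fmax: break
    return z,dF
E
python3 - <<'E'
from h import *
import pickle
ctrl.move_pose([.5901,-.0601,.13],down(38)); ctrl.move_linear([.5901,-.0601,.095],.08,down(38)); ctrl.hold(.5)
F=[]
for i in range(5): ctrl.hold(.03);F.append(sensors.state()["contact_force"])
base=np.mean(F,0); print(base); pickle.dump(base,open("base.pkl","wb")); rep()
z,d=lower((.5901,-.0601),.095,.084,38,base=base,fmax=6)
E
```

```text
[ 0.31074801 -0.24762535 -2.40638995]
 t9.40 [ 0.5901 -0.0601  0.095 ] F [ 0.2 -0.3 -2.7] M [-0.03  0.05 -0.06] op 0.0240 h 38.00
z0.0940 act 0.0939 t9.73 dF [-0.2  0.2 -0.3] Mz 0.02 [ 0.59   -0.0601]
z0.0930 act 0.0930 t10.07 dF [0.2 0.1 0.7] Mz 0.07 [ 0.5901 -0.0601]
z0.0920 act 0.0920 t10.40 dF [0.5 0.5 0.2] Mz -0.05 [ 0.5901 -0.0601]
z0.0910 act 0.0910 t10.73 dF [-0.1 -0.1 -1. ] Mz 0.00 [ 0.5901 -0.0601]
z0.0900 act 0.0900 t11.07 dF [-0.4  0.4  0.7] Mz 0.02 [ 0.5901 -0.0601]
z0.0890 act 0.0890 t11.40 dF [-0.5  0.5 -0.2] Mz -0.01 [ 0.5901 -0.0601]
z0.0880 act 0.0880 t11.73 dF [-0.8 -0.7 -0.6] Mz -0.02 [ 0.5901 -0.0601]
z0.0870 act 0.0870 t12.07 dF [ 0.5  0.6 -0.2] Mz 0.01 [ 0.5901 -0.0601]
z0.0860 act 0.0860 t12.40 dF [-1.   0.4  0.2] Mz 0.01 [ 0.5901 -0.0601]
z0.0850 act 0.0849 t12.73 dF [-0.8  0.5  0.2] Mz -0.03 [ 0.5901 -0.0601]
z0.0840 act 0.0840 t13.07 dF [ 1. -0. -0.] Mz 0.01 [ 0.5901 -0.0601]
```

Run:
```python
from h import *
import pickle
base=pickle.load(open("base.pkl","rb"))
z,d=lower((.5901,-.0601),.084,.069,38,base=base,fmax=5,step=.001); rep()
```

```text
z0.0830 act 0.0830 t13.40 dF [-0.4 -0.5 -0.8] Mz 0.01 [ 0.5901 -0.0601]
z0.0820 act 0.0820 t13.73 dF [-0.6  1.5  0.1] Mz -0.03 [ 0.5901 -0.0601]
z0.0810 act 0.0810 t14.07 dF [-0.4  0.1  0.6] Mz 0.01 [ 0.5901 -0.0601]
z0.0800 act 0.0799 t14.40 dF [-0.3  0.6 -0.2] Mz -0.01 [ 0.59   -0.0601]
z0.0790 act 0.0789 t14.73 dF [-0.1  1.1  0.4] Mz -0.01 [ 0.59 -0.06]
z0.0780 act 0.0779 t15.07 dF [-0.1  0.1 -0.1] Mz 0.05 [ 0.59 -0.06]
z0.0770 act 0.0769 t15.40 dF [-0.5  1.5  0.1] Mz -0.01 [ 0.59 -0.06]
z0.0760 act 0.0759 t15.73 dF [-1.6  1.5 -0.5] Mz 0.06 [ 0.59   -0.0601]
z0.0750 act 0.0749 t16.07 dF [-0.7  2.9  0.1] Mz 0.01 [ 0.59 -0.06]
z0.0740 act 0.0739 t16.40 dF [-0.9  1.4  0.6] Mz 0.03 [ 0.5901 -0.0601]
z0.0730 act 0.0729 t16.73 dF [-1.4  1.9  0.7] Mz 0.00 [ 0.5901 -0.0601]
z0.0720 act 0.0719 t17.07 dF [-1.8  1.7 -0.2] Mz 0.04 [ 0.5901 -0.0601]
z0.0710 act 0.0709 t17.40 dF [-1.9  1.9  0.6] Mz 0.02 [ 0.59   -0.0601]
z0.0700 act 0.0699 t17.73 dF [-2.1  2.1  0.2] Mz 0.02 [ 0.59   -0.0601]
z0.0690 act 0.0689 t18.07 dF [-0.5  2.  -0.4] Mz -0.00 [ 0.5901 -0.0601]
 t18.07 [ 0.5901 -0.0601  0.0689] F [-0.2  1.7 -2.8] M [ 0.36  0.27 -0.  ] op 0.0237 h 38.00
```

It passed the key depth with no axial force, so notch and key are in line. Now I'll seat it in fine steps.

Run:
```python
from h import *
import pickle
base=pickle.load(open("base.pkl","rb"))
z,d=lower((.5901,-.0601),.069,.0645,38,base=base,fmax=6,step=.0005,settle=.15); rep()
```

```text
z0.0685 act 0.0685 t18.47 dF [-2.   1.9  0.4] Mz 0.08 [ 0.5901 -0.0601]
z0.0680 act 0.0680 t18.87 dF [-1.7  2.   0.7] Mz 0.10 [ 0.5901 -0.0601]
z0.0675 act 0.0675 t19.27 dF [-2.7  2.1  1.5] Mz 0.07 [ 0.5901 -0.0601]
z0.0670 act 0.0670 t19.67 dF [-3.4  2.1  1.2] Mz 0.05 [ 0.5901 -0.0601]
z0.0665 act 0.0666 t20.07 dF [-2.8  3.2  2.2] Mz 0.10 [ 0.5901 -0.0601]
z0.0660 act 0.0665 t20.47 dF [-5.3  3.7  6.1] Mz 0.08 [ 0.5902 -0.0601]
 t20.47 [ 0.5902 -0.0601  0.0665] F [-5.   3.5  3.7] M [0.48 0.9  0.08] op 0.0237 h 38.01
```

Contact came at z 0.0665, exactly the expected seat height. I'll release, rise and check.

Run:
```python
from h import *
import pickle
ctrl.command_gripper(.05); ctrl.hold(.2); rep("open")
ctrl.move_linear([.5901,-.0601,.14],.08); ctrl.hold(.4); s=rep()
im=optics.read_camera("wrist"); cv2.imwrite("pics/w4.png",im[:,:,::-1]); pickle.dump((s,im),open("w4.pkl","wb"))
ctrl.move_pose([.45,-.1,.25],down(38)); ctrl.hold(.3); rep()
for n in("scene","top"): cv2.imwrite(f"pics/{n}4.png",optics.read_camera(n)[:,:,::-1])
b=cv2.imread("pics/scene4.png"); cv2.imwrite("pics/cs4.png",cv2.resize(b[130:245,200:360],None,fx=5,fy=5,interpolation=cv2.INTER_CUBIC))
```

```text
open t21.23 [ 0.5901 -0.0601  0.066 ] F [ 0.5 -0.2  0.5] M [-0.05  0.03  0.01] op 0.0500 h 38.00
 t22.70 [ 0.59   -0.0601  0.1398] F [-0.6  0.1 -0. ] M [-0.01 -0.03  0.04] op 0.0502 h 38.00
 t23.81 [ 0.4502 -0.0997  0.2491] F [ 0.2 -0.   0.3] M [-0.03  0.05  0.07] op 0.0503 h 38.04
```

View pics/w4.png

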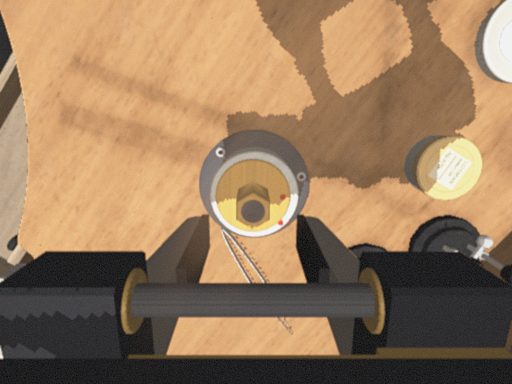

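View pics/cs4.png

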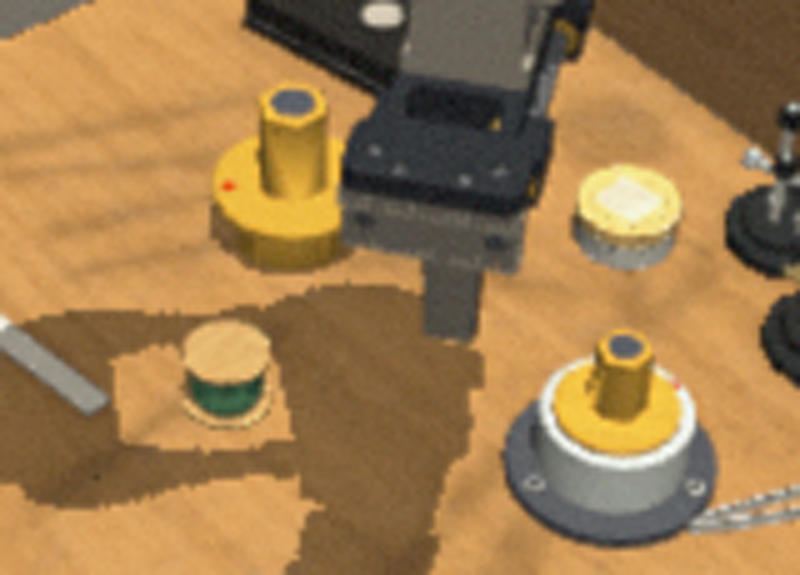

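View pics/top4.png

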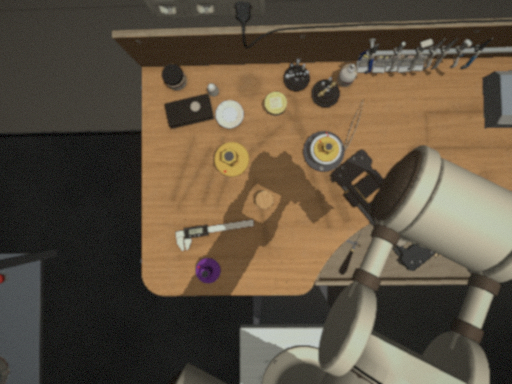

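Run:
```python
from h import *
c=cam("scene")
print("hole seen",200+626.5/5-.5,130+346.5/5-.5)
for z in(.0745,.0765,.0885): print(z,proj(c,[.5903,-.060,z]))
import pickle; s,im=pickle.load(open("w4.pkl","rb")); cv2.imwrite("pics/w4c.png",cv2.resize(im[125:240,195:315,::-1],None,fx=5,fy=5,interpolation=cv2.INTER_CUBIC))
```

```text
hole seen 324.8 198.8
0.0745 [323.58169439 201.39480665]
0.0765 [323.66597577 200.79259344]
0.0885 [324.17601787 197.14820482]
```

View pics/w4c.png

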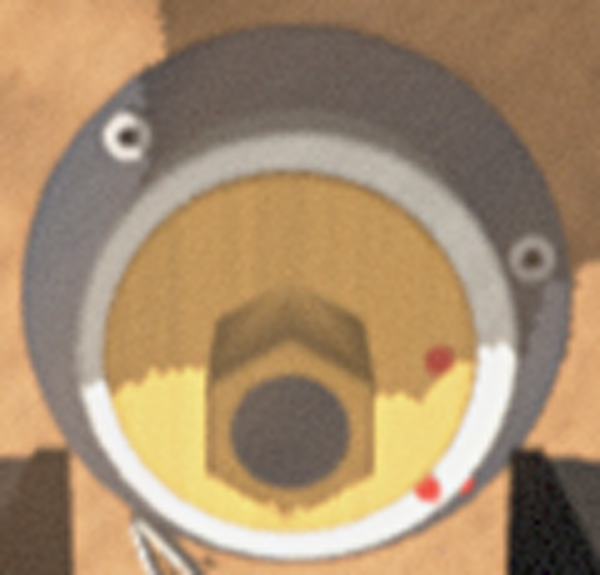

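Run:
```python
from h import *
c=cam("scene")
for z in(.042,.047,.061,.0745): print(z,proj(c,[.5903,-.060,z]))
im=cv2.imread("pics/scene4.png"); cv2.imwrite("pics/z4.png",cv2.resize(im[185:245,295:350],None,fx=10,fy=10,interpolation=cv2.INTER_CUBIC))
```

```text
0.042 [322.24037219 210.97891621]
0.047 [322.44332639 209.5287536 ]
0.061 [323.01812779 205.42164234]
0.0745 [323.58169439 201.39480665]
```

View pics/z4.png

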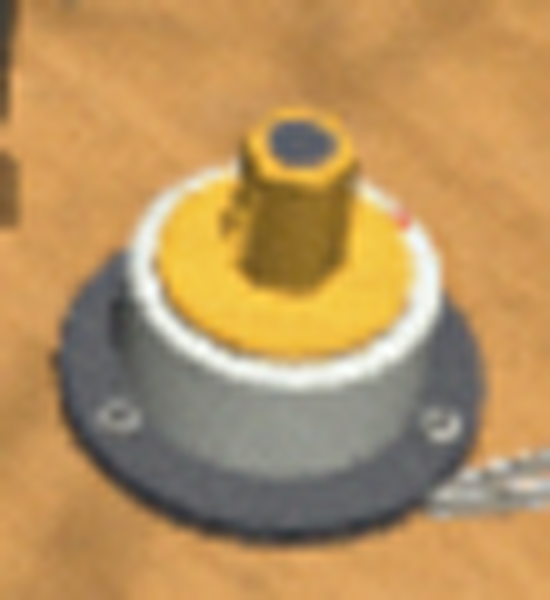

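Run:
```python
from h import *
print(proj(cam("scene"),[.5903,-.060,.085]))
rep(); job.close_job()
```

```text
[324.02647963 198.21669595]
 t23.91 [ 0.4501 -0.0998  0.2495] F [0.2 0.6 0.7] M [-0.04  0.01 -0.01] op 0.0501 h 38.03
the job is handed in; nothing more can be done
```

The small brass blank is seated upright in the holder with its flange flush, and I handed the job in at about 24 s of the 67 s allowed.

- **Finding it:** I ruled out the purple look-alike and the larger brass one, then gripped the small one across two flats of its hexagon.
- **Lining up:** The wrist camera showed the key in the bore, about 47° counter-clockwise of the red mark. I lined the notch up with it by sight, so I never had to turn the blank against the key.
- **Seating:** I lowered it in 0.5 to 1 mm steps. It passed the key depth with no axial force. The flange touched down at a tool height of 0.0665 m, as predicted. The largest force I read was about 9 N in total, 6 N of it axial.
- **Checks after letting go:**
  - The flange sits flush in the scene close-up.
  - The hex top was seen at row 198.8, against 198.2 predicted for a fully seated blank. My first comparison disagreed because I had used the wrong height for the hex top; the right height is 85 mm.
  - In the last top view the bystanders and look-alikes appear where they started.
  - The arm was clear of everything when I handed in.

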